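# Hang the lantern on the lamp boom and draw the boom out to its third ring

### The job

Hang the battery lantern by its wire bail on the hook of the lamp boom while the boom is still locked in. Then press the boom's lock button so that the boom springs free, take the boom by its rubber end grip and draw it out until the third ring line on the tube is level with the edge of the collar. Finish holding the end grip there, boom and lantern still, so that I can tighten the clamp; do not disturb the other things on the bench.

Things in the scene. Friction and masses are not known exactly. Their poses are not given: they have to be found in the camera images.
- lantern: Battery lantern standing on the bench: grey base, white round diffuser, grey cap; 68 mm across, 78 mm high without its bail, 180 to 290 g. On the cap stands a stiff, upright, unhinged bail of 5 mm steel wire, two legs and a level top bar along the lantern's y, 61 mm wide over the legs. It can be gripped from above across the legs. Origin: centre of the underside, z up.
- bail_top (a point): Middle of the bail's top bar, on the bar's axis, 132 mm above the lantern's underside. The window between bar and cap is 52 mm high and 51 mm wide.
- boom_stand: Fixed lamp boom stand: round steel foot 160 mm across, 19 mm pillar, level telescopic boom with its axis 235 mm above the bench. Origin: centre of the foot's underside, under the pillar; x is level and points along the boom to the hook, the way it draws out; y across. Tail weight behind the pillar; 25 mm outer tube; black collar (36 mm wide) at x 65 to 120 mm; its edge at 120 mm reads the scale.
- lock_top (a point): Centre of the top of the lock button, a grey round push button, 20 mm across, on top of the collar 90 mm along the boom from the pillar; it stands 10 mm above the collar (30 mm above the boom's axis) and is pressed straight down.
- lock (a joint): Travel of the lock button: 0 = up (boom locked), 0.006 m = fully down. It takes about 1.5 N to start and 4.5 N to go fully down. At about 4 mm it lets go of the boom, which springs out about 14 mm by itself; the button then stays about 4 mm down as long as the boom is out.
- boom (a joint): Extension of the boom: 0 = fully in and locked, grows along the stand's x, end stop 0.130 m. The 18 mm inner tube has black rings all round every 30 mm (fine ticks on top every 10 mm), hidden while it is in; first ring level with the collar's edge at 0.030, third at 0.090. Once free it slides against about 1 N (plus 20 N per m/s) and stays where it is left.
- end_grip: Black ribbed rubber sleeve on the boom's end, a cylinder 30 mm thick and 50 mm long lying along the boom, for gripping from above across the boom. Origin: its centre, on the boom's axis, 153 mm from the pillar while the boom is in; x along the boom as the stand's.
- end_hook: Steel hook of 8 mm rod on the boom's end. Origin: on the boom's axis at the sleeve's outer end. It runs out 18 mm, dips 13 mm (lowest 47 mm out; underside 17 mm below the axis) and rises to an upturned end 74 mm out, top 16 mm above the axis. Open upwards: the bail's bar comes over the upturned end from outside, crosswise to the boom, and is let down into the dip.
- hook_seat (a point): Lowest point of the hook's dip, on the rod's upper side, where the bail's bar comes to rest (bar's axis 2.5 mm above it), 9 mm under the boom's axis.
- model_truck: Half-built grey plastic model truck, 130 x 50 mm, 50 mm high, standing on the mat under the boom's outer end. To be left alone.
- glue_jar: Square glass glue jar 44 mm wide, 68 mm high with a white round cap. To be left alone.
- paint_pot: Small round paint pot 35 mm across, 37 mm high. To be left alone.
- mug: White mug 80 mm across, 92 mm high. To be left alone.
- brush: Hand brush 150 mm long lying on the bench. To be left alone.
- small_screwdriver: Screwdriver 130 mm long lying on the bench. To be left alone.
There are look-alikes about, which are no part of the job. Leave any orange look-alike of the lantern alone.

How it is judged:
On the way, in this order (a step that is already met when the one before it is completed fails the run):
1. the lantern hangs by its bail from the hook, clear of the bench and out of the fingers, while the boom is still locked in (distance between bail_top and hook_seat below 0.015 m and contact force between lantern and end_hook above 0.8 N and contact force between lantern and the fingers below 0.05 N and height (world z) of lantern above 0.06 m and value of joint boom below 0.004 m), for 0.2 s.
2. the lock button is pressed and lets go of the boom, the lantern on the hook (value of joint lock above 0.003 m and value of joint boom above 0.006 m and distance between bail_top and hook_seat below 0.02 m), for 0.1 s.
3. the boom, held by its end grip, is drawn out to the third ring (value of joint boom between 0.086 and 0.094 m and contact force between the fingers and end_grip above 1.5 N), for 0.2 s.
At the end, for the whole second after the job is handed in: Fingers hold the end grip (over 1.5 N), boom still at the third ring (90 mm, within 4 mm); the lantern hangs upright (within 14 degrees) and nearly still (under 80 mm/s) from the hook, bail bar within 15 mm of the dip, over 60 mm above the bench, not touched by the robot (all of step 3 and velocity of joint boom between -0.01 and 0.01 m/s and distance between bail_top and hook_seat below 0.015 m and contact force between lantern and end_hook above 0.8 N and contact force between lantern and the arm below 0.05 N and contact force between lantern and the fingers below 0.05 N and height (world z) of lantern above 0.06 m and angle between lantern's own z axis and vertical below 0.25 rad and linear speed of lantern below 0.08 m/s); the arm keeps its last pose, push and grip.
It fails at once if a bystander is moved by more than 25 mm (distance of any of glue_jar, paint_pot, model_truck, mug, brush, small_screwdriver from where it was at the start of the episode above 0.025 m).
It also fails if it takes over 64 s, if anything falls off the work surface, if the arm or the gripper's body presses on something with over 40 N, if the wrist force passes 120 N, or if a joint passes its speed limit or range.

### The arm

A 7-joint arm with a two-finger parallel gripper is mounted at the origin on the work surface. World frame = base frame: x ahead of the robot, y to its left, z up, the work surface at z = 0. Lengths are in m, angles in rad, forces in N, time in s.
With the tool pointing down it reaches from about 0.425 to 0.925 m from the base axis. Payload 6.8 kg.
Tool frame: the origin (TCP) lies on the mounting face of the last link; the fingertips stand 173 mm ahead of it and the grasp point (between the pads) lies 155 mm ahead of it; z points along the fingers, y is the line along which they close (so a half turn about z gives the same grasp; the last joint's range is limited). The gripper opens to 85 mm and grips with 20 to 120 N. Pads are 22 mm wide; open, the fingers measure 114 mm over their backs; the gripper's body (76 mm by 85 mm) begins 54 mm behind the grasp point. The pads swing forward as they close: fully open they stand 13 mm farther back than shut.
Start: joints at [1.057, 0.477, 0.022, 1.555, -0.011, 1.109, -0.083], TCP at [0.266, -0.62, 0.405] pointing down, gripper open.
Joint ranges: [-2.96, 2.96], [-0.34, 2.1], [-1.41, 1.46], [0.24, 2.44], [-1.37, 4.51], [0.17, 1.92], [-2.96, 2.96]. Speed limits (rad/s): [2.39, 2.39, 3.14, 3.14, 3.14, 3.14, 3.14].

### API

Orientations are given as a rotation vector (axis times angle).
In Python, from bench import r gives the robot as it stands.
- The arm moves only by the tool carry_out, never from a script. Its argument "moves" is a list of rows, each a list of 5 numbers: the shift along the tool's x, y, z in m, then the turn about the tool's z in rad, then the finger opening in m, from 0 to 0.0854. In form: [[dx, dy, dz, roll, claw], ...]. A call has exactly 8 rows; each row is the pose to reach, as a shift and turn from the pose commanded when the call began, along the tool's axes at that moment; what a row does not reach only later rows make up. A row lasts 1/10 s, in which the tool goes at most 50 mm and 8.59 degrees, less where a joint would pass 70% of its speed; a pose out of reach is approached as far as the arm can. A call with a gripper value outside its range is refused whole. The fingers move at their own pace and stop on an object; "force" is the grip in N (left out, the last holds). Time passes only in rows, so rows that repeat a pose let the fingers close, or fill a call up. It gives the time, the measured TCP pose, the force, the opening and the grip force at its end, in the units of the state.
- r.get_obs(): the state, without advancing time (a new reading comes with each control period).
- r.grab_frame(name): name is "scene" or "top" or "wrist"; returns the picture (400x640x3 uint8, red, green, blue); there is no depth.
- r.calibration(name): a dict with "fx", "fy", "cx", "cy" (pixels), "rvec" (rotation vector, rad) and "tvec" (3), from world to camera coordinates, as OpenCV has them. Camera axes: x right, y down, z forward; pixel columns grow to the right and rows downward; lengths in m; the calibration is good to about 2 mm. The wrist camera is an equidistant fisheye: a pixel r from the principal point sees the ray r / f radians off the axis. A picture is of the moment at which its call begins: read the wrist's pose just before it. calibration takes no time and is no camera call; for the wrist camera it gives the pose at the moment of the call.
- r.hand_in(): hands the job in; it is judged then, once.
The state is a dict: "clock": time; "joints": joint angles; "qvel": joint speeds; "tau": joint torques, N m; "tcp_pos": TCP position; "orientation": TCP orientation; "contact_force": force on the tool from outside, world axes, zero at the start; "moment": the same for the moment, N m; "grip_width": finger opening in m; "gripper_force": force on a finger pad.
Only numpy, scipy, OpenCV 4.12 (cv2) and the standard library are available. Lean on these libraries where they do the work, as an engineer would, in place of code of your own. Each camera call takes 0.05 s, during which the arm holds its last target. There are 200 camera calls.

## Working session

There is one attempt and no reset: what is moved stays moved. The work goes in short steps, Python scripts to look and compute and a tool call to move; the robot and the scene stay as the last step left them, time stands still between calls to the robot, and variables do not carry over. Pictures are saved under pics/ and viewed, at most 10 in all, crops included, and the job is handed in when it is done.

Besides the shell and the picture viewer there is one more tool, called after ">>>" as name(argument=value, ...), one argument or row to a line, values as JSON. carry_out: Moves the arm, as the interface text tells. Its arguments: {"type":"object","properties":{"moves":{"type":"array","items":{"type":"array","items":{"type":"number"}}},"force":{"type":"number"}},"required":["moves"]}

```bash
mkdir -p pics; ls
cat > h.py <<'E'
import numpy as np, cv2
from bench import r
R_=lambda v: cv2.Rodrigues(np.array(v,float))[0]
def rays(name,px,c=None):
    c=c or r.calibration(name); px=np.atleast_2d(px).astype(float)
    u=(px-[c['cx'],c['cy']])/[c['fx'],c['fy']]
    if name=='wrist':
        t=np.linalg.norm(u,axis=1,keepdims=True); d=np.hstack([u/np.maximum(t,1e-9)*np.sin(t),np.cos(t)])
    else: d=np.hstack([u,np.ones((len(u),1))])
    R=R_(c['rvec']); return -R.T@np.array(c['tvec'],float).ravel(), d@R
def onz(name,px,z,c=None):
    o,d=rays(name,px,c); return o+d*((z-o[2])/d[:,2])[:,None]
def proj(name,P,c=None):
    c=c or r.calibration(name); p=np.atleast_2d(P)@R_(c['rvec']).T+np.array(c['tvec'],float).ravel()
    if name=='wrist':
        s=np.linalg.norm(p[:,:2],axis=1,keepdims=True); u=p[:,:2]/s*np.arctan2(s,p[:,2:])
    else: u=p[:,:2]/p[:,2:]
    return u*[c['fx'],c['fy']]+[c['cx'],c['cy']]
def tri(n1,p1,n2,p2):
    o1,d1=rays(n1,p1);o2,d2=rays(n2,p2);a,b=d1[0],d2[0]
    s=np.linalg.lstsq(np.stack([a,-b],1),o2-o1,rcond=None)[0]
    A,B=o1+s[0]*a,o2+s[1]*b; return (A+B)/2,np.linalg.norm(A-B)
def save(name,f):
    im=r.grab_frame(name); cv2.imwrite(f,cv2.cvtColor(im,cv2.COLOR_RGB2BGR)); return im
def topose():
    o=r.get_obs(); return np.array(o['tcp_pos']),R_(o['orientation']),o
E
python3 - <<'E'
from h import *
save('top','pics/top.png');save('scene','pics/scene.png')
for n in('top','scene'):
    c=r.calibration(n);print(n,{k:np.round(v,3) for k,v in c.items()}, rays(n,[0,0])[0])
p,R,o=topose();print(p,R.round(3),o['grip_width'],o['clock'])
E
```

```text
pics
top {'fx': np.float64(516.462), 'fy': np.float64(516.462), 'cx': np.float64(330.842), 'cy': np.float64(202.872), 'rvec': array([ 2.126, -2.172,  0.172]), 'tvec': array([0.046, 0.587, 1.694])} [0.33051102 0.05459258 1.7620659 ]
scene {'fx': np.float64(372.748), 'fy': np.float64(372.748), 'cx': np.float64(318.023), 'cy': np.float64(201.788), 'rvec': array([ 2.357,  0.875, -0.279]), 'tvec': array([-0.451, -0.179,  1.295])} [ 0.93619837 -0.41837459  0.92876607]
[ 0.26635116 -0.6199523   0.40384906] [[ 0.919  0.395 -0.001]
 [ 0.395 -0.919  0.001]
 [-0.    -0.002 -1.   ]] 0.08513991555083934 0.1
```

View pics/top.png

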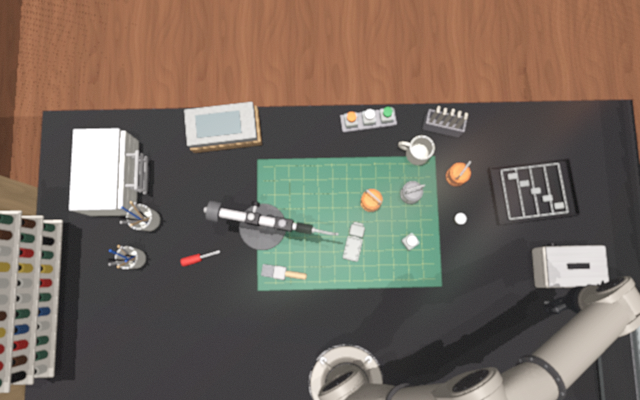

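View pics/scene.png

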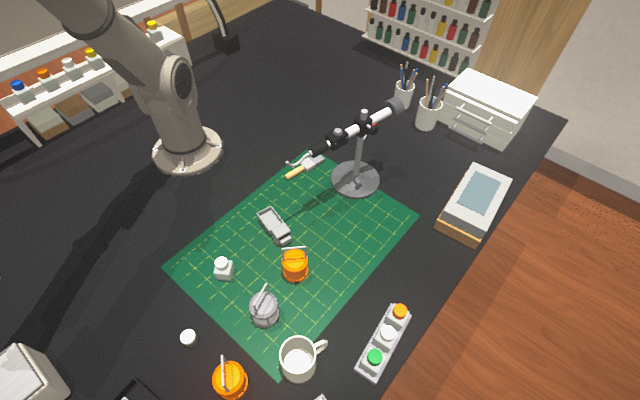

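The top view shows the grey lantern at (412,191), orange look-alikes at (371,200) and (459,174), and the boom running from (212,212) to the hook at about (335,235). In the scene view the lantern is at (264,308) and the hook at about (295,160). Next I'll enlarge these areas.

Run:
```python
from h import *
t=cv2.imread('pics/top.png');s=cv2.imread('pics/scene.png')
def crop(im,x,y,w,h,k): return cv2.resize(im[y:y+h,x:x+w],None,fx=k,fy=k,interpolation=cv2.INTER_CUBIC)
a=crop(t,240,190,110,60,4) ;b=crop(t,380,170,60,60,4)
c=crop(s,270,100,110,75,4) ;d=crop(s,230,270,75,75,4)
m=np.zeros((600,800,3),np.uint8)
m[:240,:440]=a;m[:240,460:700]=b;m[260:560,:440]=c;m[260:560,460:760]=d
cv2.imwrite('pics/m1.png',m)
```

```text
(no output)
```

View pics/m1.png

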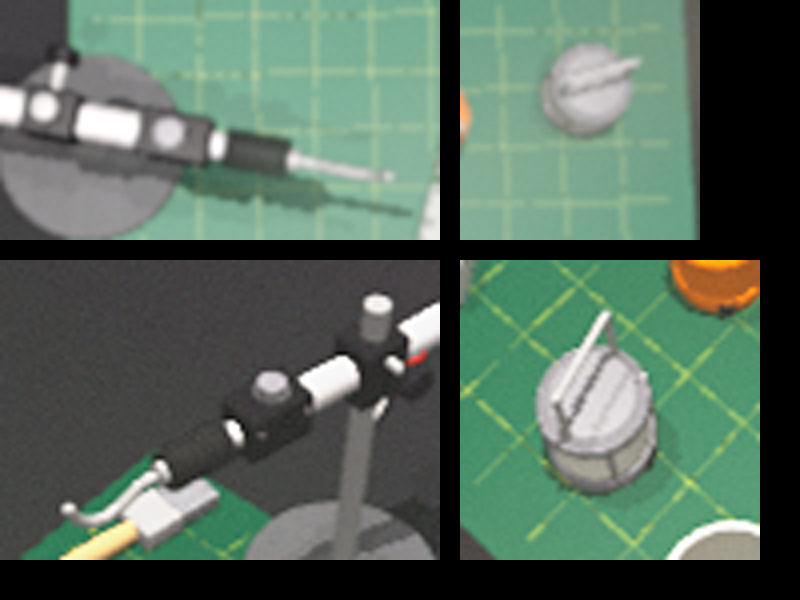

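The crops show the lock button at top (282,223) and scene (338,130.5), and the hook tip at top (337,234) and scene (287,162). The lantern's bail bar ends are at top (404,192) and (424,186), and scene (254.5,306) and (266.5,284).

Run:
```python
from h import *
T=lambda a,b:print(*[np.round(x,4) for x in tri('top',a,'scene',b)])
lock=onz('top',[282,223.25],.265)[0];tip=onz('top',[337.25,234.25],.249)[0]
print('lock',lock,'tip',tip);T([282,223.25],[337.75,130.5]);T([337.25,234.25],[287,162.25])
d=tip-lock;print('len (exp .162)',np.hypot(*d[:2]),'yaw',np.degrees(np.arctan2(d[1],d[0])))
ls=onz('scene',[337.75,130.5],.265)[0];ts=onz('scene',[287,162.25],.249)[0];print('scene',ls,ts,np.degrees(np.arctan2(*(ts-ls)[1::-1])))
a=onz('top',[[404.25,192],[424.25,186]],.132);b=onz('scene',[[254.5,305.75],[266.5,283.75]],.132)
print(a,b);
for q in(a,b):e=q[1]-q[0];print('bail',q.mean(0),np.linalg.norm(e),np.degrees(np.arctan2(e[1],e[0])))
# lantern body by base/cap
print('base',onz('top',[408,194],.04))
for n,z,p in [('truck',.03,[353,242]),('orange',.06,[371,200]),('jar',.06,[411,241]),('mug',.09,[420,151])]:print(n,onz('top',p,z).round(3))
p,R,o=topose();print('camera wrist pos',rays('wrist',[0,0])[0]-p, R_(r.calibration('wrist')['rvec']).round(2))
```

```text
lock [0.49738581 0.17927874 0.265     ] tip [0.46323983 0.01883587 0.249     ]
[0.4994 0.1812 0.2637] 0.0052
[0.4656 0.0213 0.2471] 0.0066
len (exp .162) 0.1640361692019707 yaw -102.01462085081221
scene [0.50189993 0.18209198 0.265     ] [0.46897763 0.02260343 0.249     ] -101.66341582802359
[[ 0.60455813 -0.20199564  0.132     ]
 [ 0.6227597  -0.26717376  0.132     ]] [[ 0.63214709 -0.26369107  0.132     ]
 [ 0.61490938 -0.20945598  0.132     ]]
bail [ 0.61365891 -0.2345847   0.132     ] 0.06767189052333994 -74.39714095179271
bail [ 0.62352824 -0.23657352  0.132     ] 0.0569085562378368 107.6319877687176
base [[ 0.61289822 -0.22888785  0.04      ]]
truck [[ 0.455 -0.039  0.03 ]]
orange [[ 0.592 -0.101  0.06 ]]
jar [[ 0.452 -0.229  0.06 ]]
mug [[ 0.749 -0.267  0.09 ]]
camera wrist pos [ 0.06721403  0.02945586 -0.03191486] [[ 0.39 -0.92 -0.  ]
 [-0.88 -0.38  0.29]
 [-0.26 -0.11 -0.96]]
```

>>> carry_out(
  moves=[
    [0.045,-0.02,0,0.015,0.085],
    [0.09,-0.04,0,0.03,0.085],
    [0.135,-0.06,0,0.045,0.085],
    [0.18,-0.08,0,0.06,0.085],
    [0.225,-0.1,0,0.075,0.085],
    [0.27,-0.12,0,0.09,0.085],
    [0.31,-0.14,0,0.11,0.085],
    [0.35,-0.158,0,0.11,0.085],
  ],
)

```text
clock: 0.9
tcp_pos: [0.5266, -0.3349, 0.4044]
orientation: [-3.107, -0.463, 0.001]
contact_force: [1.3, 0.1, -0.4]
grip_width: 0.0851
gripper_force: 0.0
```

Run:
```python
from h import *
save('wrist','pics/w1.png')
print(proj('wrist',[[.618,-.235,.132],[.609,-.206,.132],[.627,-.264,.132],[.618,-.235,.078]]),r.calibration('wrist')['fx'])
```

```text
[[245.67938672  64.15444429]
 [209.54086387  67.12873165]
 [284.06020274  62.31305085]
 [259.71983395  71.4497203 ]] 309.70691628693146
```

View pics/w1.png

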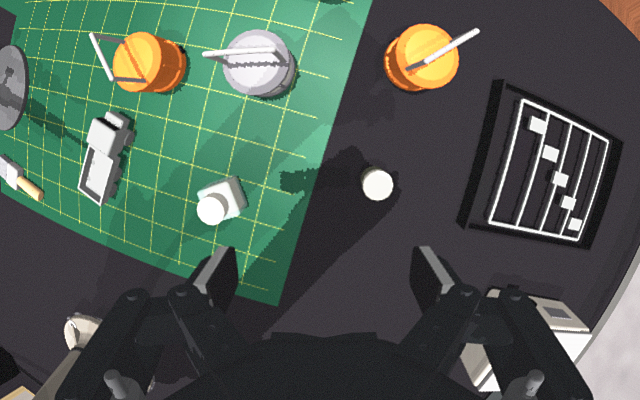

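The wrist view shows the grey lantern at (258,63), with its bail bar running from (206,55) to about (280,50). The orange lanterns stand clear on either side.

Run:
```python
from h import *
im=cv2.imread('pics/w1.png');v=im.min(2).astype(int);
m=(v>190).astype(np.uint8);m[:, :195]=0;m[:,300:]=0;m[100:]=0
n,l,s,c=cv2.connectedComponentsWithStats(m);k=1+np.argmax(s[1:,4]);ys,xs=np.where(l==k);print(s[k],np.polyfit(xs,ys,1))
x0,x1=xs.min(),xs.max();f=np.polyval(np.polyfit(xs,ys,1),[x0,x1])
for ends in ([[x0+1,f[0]],[x1-1,f[1]]],[[206,55],[280,50]]):
    q=onz('wrist',ends,.132);e=q[1]-q[0];print(ends,q.round(4),q.mean(0).round(4),np.linalg.norm(e),np.degrees(np.arctan2(e[1],e[0])))
```

```text
[ 202   30   82   34 1543] [-0.12640485 79.1171008 ]
[[np.int64(203), np.float64(53.583321833563176)], [np.int64(282), np.float64(43.34452927594055)]] [[ 0.6187 -0.1968  0.132 ]
 [ 0.6412 -0.2578  0.132 ]] [ 0.6299 -0.2273  0.132 ] 0.064966624265041 -69.73329707810794
[[206, 55], [280, 50]] [[ 0.618  -0.1998  0.132 ]
 [ 0.6356 -0.2579  0.132 ]] [ 0.6268 -0.2289  0.132 ] 0.060703075815664836 -73.17314466923132
```

>>> carry_out(
  moves=[
    [0.03,-0.017,0,0,0.085],
    [0.06,-0.035,0.01,0,0.085],
    [0.09,-0.052,0.02,0,0.085],
    [0.12,-0.07,0.04,0,0.085],
    [0.121,-0.07,0.06,0,0.085],
    [0.121,-0.07,0.08,0,0.085],
    [0.121,-0.07,0.08,0,0.085],
    [0.121,-0.07,0.08,0,0.085],
  ],
)

```text
clock: 1.75
tcp_pos: [0.6208, -0.235, 0.3246]
orientation: [-3.107, -0.462, 0.002]
contact_force: [0.2, -0.2, 0.2]
grip_width: 0.0851
gripper_force: 0.0
```

Run:
```python
from h import *
save('wrist','pics/w2.png');p,R,o=topose();print(p,R.round(3))
print(proj('wrist',[p+R@[0,0,.155]]))
```

```text
[ 0.62110721 -0.23515822  0.32551424] [[ 0.957  0.291  0.001]
 [ 0.291 -0.957 -0.   ]
 [ 0.001  0.001 -1.   ]]
[[324.64543307 272.11063609]]
```

View pics/w2.png

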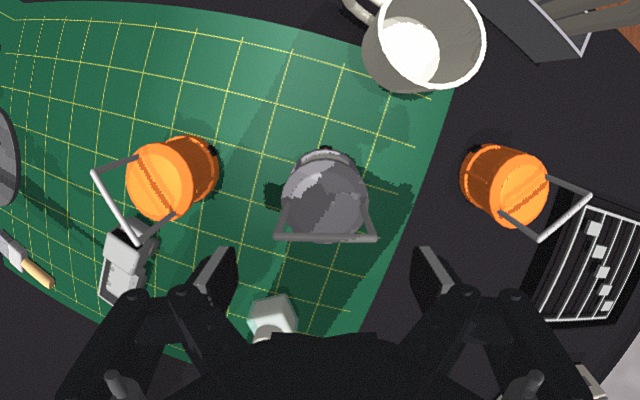

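The lantern is now straight ahead between the fingers, with its bail bar running from (276,237) to (377,240).

Run:
```python
from h import *
q=onz('wrist',[[276,237],[377,240]],.132);e=q[1]-q[0];print(q.round(4),np.linalg.norm(e),np.degrees(np.arctan2(e[1],e[0])))
p,R,o=topose();print((q.mean(0)-p)@R)
```

```text
[[ 0.6134 -0.2085  0.132 ]
 [ 0.6284 -0.2649  0.132 ]] 0.058356954707499 -75.03221910677952
[-0.00077673  0.00129939  0.19351457]
```

>>> carry_out(
  moves=[
    [-0.001,0.001,0.015,0.03,0.085],
    [-0.001,0.001,0.03,0.03,0.085],
    [-0.001,0.001,0.045,0.03,0.085],
    [-0.001,0.001,0.055,0.03,0.085],
    [-0.001,0.001,0.055,0.03,0.06],
    [-0.001,0.001,0.055,0.03,0.05],
    [-0.001,0.001,0.055,0.03,0.05],
    [-0.001,0.001,0.055,0.03,0.05],
  ],
  force=50,
)

```text
clock: 2.6
tcp_pos: [0.6204, -0.2359, 0.27]
orientation: [3.114, 0.416, 0.001]
contact_force: [0.3, 0.3, -2.1]
grip_width: 0.0594
gripper_force: 54.1
```

>>> carry_out(
  moves=[
    [0,0,0,0,0.05],
    [0,0,0,0,0.05],
    [0,0,-0.02,0,0.05],
    [0,0,-0.05,0,0.05],
    [0,0,-0.09,0,0.05],
    [0,0,-0.13,0,0.05],
    [0,0,-0.17,0,0.05],
    [0,0,-0.17,0,0.05],
  ],
)

```text
clock: 3.4
tcp_pos: [0.6216, -0.2363, 0.447]
orientation: [3.109, 0.415, 0.017]
contact_force: [1.2, 0.1, -2.5]
grip_width: 0.0594
gripper_force: 54.8
```

>>> carry_out(
  moves=[
    [-0.005,-0.012,0,-0.07,0.05],
    [-0.015,-0.035,0,-0.2,0.05],
    [-0.03,-0.065,0,-0.34,0.05],
    [-0.045,-0.1,0,-0.48,0.05],
    [-0.06,-0.135,0,-0.62,0.05],
    [-0.077,-0.17,0,-0.76,0.05],
    [-0.092,-0.2,0,-0.89,0.05],
    [-0.1,-0.22,0,-1,0.05],
  ],
)

```text
clock: 4.2
tcp_pos: [0.464, -0.0481, 0.439]
orientation: [-2.526, -1.866, 0.002]
contact_force: [0.4, 0.1, -1.9]
grip_width: 0.0596
gripper_force: 54.8
```

Run:
```python
from h import *
save('wrist','pics/w3.png');a=save('scene','pics/s3.png')
p,R,o=topose();print(p,R.round(3),o['grip_width'])
print(proj('wrist',[[.471,.049,.226],[.4658,.0225,.247]]))
```

```text
[ 0.4641589  -0.04734333  0.43923144] [[ 0.294  0.956 -0.001]
 [ 0.956 -0.294  0.   ]
 [-0.    -0.001 -1.   ]] 0.0591471217560547
[[286.05028046  71.40814815]
 [287.04045071 118.305867  ]]
```

View pics/w3.png

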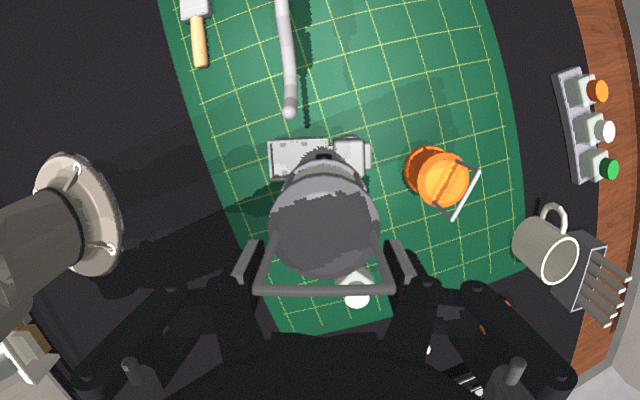

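The lantern is held in the grip, its bar running from (254,289) to (394,291). The hook tip is at (289,109) and the rod runs up to about (280,5), close to the prediction.

Run:
```python
from h import *
p,R,o=topose()
q=onz('wrist',[[289,109],[293,75],[281,5]],.247);q[1:]=onz('wrist',[[291,66],[281,5]],.232);print(q.round(4),(q-p)@R)
d=q[0]-q[2];print(np.degrees(np.arctan2(d[1],d[0])))
tip=np.mean([q[0],[.4658,.0225,.247]],0);b=np.array([np.cos(np.radians(-101.8)),np.sin(np.radians(-101.8)),0])
seat=tip-b*.025;seat[2]=.2285;print('tip',tip,'seat',seat)
bar=onz('wrist',[[254,289],[394,291]],.301);print((bar-p)@R,np.linalg.norm(bar[1]-bar[0]))
```

```text
[[0.4682 0.0268 0.247 ]
 [0.475  0.0502 0.232 ]
 [0.4803 0.0873 0.232 ]] [[ 0.07210921 -0.01763303  0.19223636]
 [ 0.09650412 -0.01801148  0.20723016]
 [ 0.13345427 -0.02390609  0.20722818]]
-101.25179832638575
tip [0.46702444 0.02464526 0.247     ] seat [0.47213684 0.04911694 0.2285    ]
[[ 0.00133785 -0.02881855  0.13827155]
 [ 0.00034541  0.02947425  0.13819023]] 0.058301299928246675
```

>>> carry_out(
  moves=[
    [0.005,-0.003,0.005,-0.03,0.05],
    [0.012,-0.006,0.012,-0.06,0.05],
    [0.02,-0.01,0.02,-0.09,0.05],
    [0.028,-0.014,0.03,-0.094,0.05],
    [0.031,-0.015,0.036,-0.094,0.05],
    [0.031,-0.015,0.038,-0.094,0.05],
    [0.031,-0.015,0.038,-0.094,0.05],
    [0.031,-0.015,0.038,-0.094,0.05],
  ],
)

```text
clock: 5.1
tcp_pos: [0.4613, -0.0161, 0.4019]
orientation: [2.443, 1.974, 0.0]
contact_force: [0.3, -0.1, -2.3]
grip_width: 0.0594
gripper_force: 54.9
```

Run:
```python
from h import *
w=save('wrist','pics/w4.png');a=save('scene','pics/s4.png')
p,R,o=topose();print(p,R.round(3))
s=cv2.imread('pics/s4.png');k=cv2.resize(s[80:230,220:370],None,fx=3,fy=3,interpolation=cv2.INTER_CUBIC)
w=cv2.imread('pics/w4.png')[:,150:490]
m=np.zeros((450,800,3),np.uint8);m[:450,:450]=k;m[:400,455:795]=w;cv2.imwrite('pics/m4.png',m)
```

```text
[ 0.46128366 -0.01611217  0.40208136] [[ 0.21   0.978  0.001]
 [ 0.978 -0.21  -0.   ]
 [ 0.     0.001 -1.   ]]
```

View pics/m4.png

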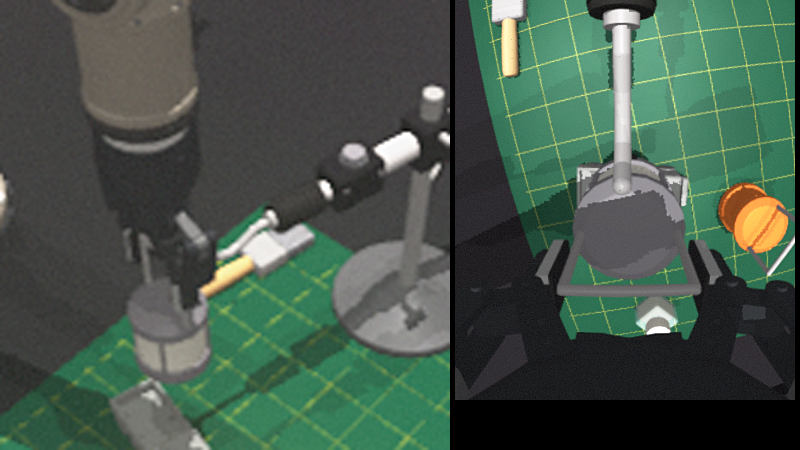

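The hook rod is centred over the lantern, with its tip at full-frame wrist pixel (319,187) between the legs, and the bar sits above and outside it. I'll slide in now, then lower.

>>> carry_out(
  moves=[
    [0.01,0,0,0,0.05],
    [0.02,-0.001,0,0,0.05],
    [0.03,-0.001,0,0,0.05],
    [0.04,-0.002,0,0,0.05],
    [0.05,-0.002,0,0,0.05],
    [0.06,-0.002,0,0,0.05],
    [0.066,-0.002,0,0,0.05],
    [0.066,-0.002,0,0,0.05],
  ],
)

```text
clock: 6.0
tcp_pos: [0.4731, 0.0502, 0.4017]
orientation: [-2.441, -1.977, -0.001]
contact_force: [-0.2, -0.1, -1.5]
grip_width: 0.0591
gripper_force: 54.9
```

>>> carry_out(
  moves=[
    [0,0,0.004,0,0.05],
    [0,0,0.009,0,0.05],
    [0,0,0.014,0,0.05],
    [0,0,0.019,0,0.05],
    [0,0,0.024,0,0.05],
    [0,0,0.029,0,0.05],
    [0,0,0.032,0,0.05],
    [0,0,0.032,0,0.05],
  ],
)

```text
clock: 6.8
tcp_pos: [0.4728, 0.0491, 0.3692]
orientation: [-2.443, -1.975, 0.001]
contact_force: [0.1, -0.5, -2.7]
grip_width: 0.0593
gripper_force: 54.9
```

Still carrying its weight, so I'll lower the last few mm.

>>> carry_out(
  moves=[
    [0,0,0.001,0,0.05],
    [0,0,0.001,0,0.05],
    [0,0,0.002,0,0.05],
    [0,0,0.002,0,0.05],
    [0,0,0.003,0,0.05],
    [0,0,0.003,0,0.05],
    [0,0,0.003,0,0.05],
    [0,0,0.003,0,0.05],
  ],
)

```text
clock: 7.6
tcp_pos: [0.473, 0.0492, 0.3667]
orientation: [2.443, 1.975, 0.0]
contact_force: [0.1, 0.4, -2.0]
grip_width: 0.0593
gripper_force: 54.9
```

Run:
```python
from h import *
a=save('scene','pics/s5.png');w=save('wrist','pics/w5.png')
p,R,o=topose();print(p,o['contact_force'])
s=cv2.imread('pics/s5.png');k=cv2.resize(s[80:230,220:370],None,fx=3,fy=3,interpolation=cv2.INTER_CUBIC)
w=cv2.imread('pics/w5.png')[:,150:490]
m=np.zeros((450,800,3),np.uint8);m[:450,:450]=k;m[:400,455:795]=w;cv2.imwrite('pics/m5.png',m)
```

```text
[0.47296826 0.0491574  0.36672896] [ 0.22290865 -0.35240136 -2.87819148]
```

View pics/m5.png

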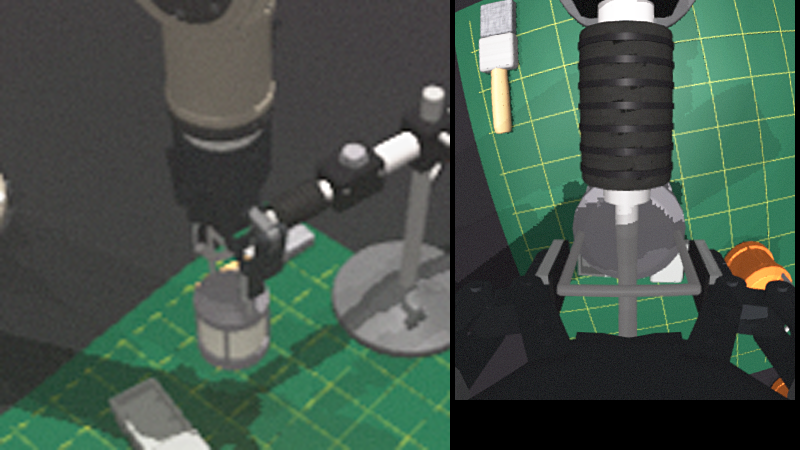

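The bar lies across the rod just above the dip, at crop row 289, and the sleeve's outer end is at full-frame wrist pixel (322,188). The arm still carries the weight, so I'll lower further.

Run:
```python
from h import *
p,R,o=topose();q=onz('wrist',[[322,188],[322,23]],.25);print(q.round(4),((q-p)@R).round(4), 'expect sleeve end 47mm, far end 97mm from seat')
```

```text
[[0.4833 0.0986 0.25  ]
 [0.493  0.1439 0.25  ]] [[ 0.0505 -0.0003  0.1167]
 [ 0.0968 -0.0003  0.1167]] expect sleeve end 47mm, far end 97mm from seat
```

>>> carry_out(
  moves=[
    [0,0,0.001,0,0.05],
    [0,0,0.001,0,0.05],
    [0,0,0.002,0,0.05],
    [0,0,0.002,0,0.05],
    [0,0,0.003,0,0.05],
    [0,0,0.003,0,0.05],
    [0,0,0.003,0,0.05],
    [0,0,0.003,0,0.05],
  ],
)

```text
clock: 8.5
tcp_pos: [0.4732, 0.0493, 0.3651]
orientation: [2.442, 1.974, 0.001]
contact_force: [-5.3, -1.6, 12.6]
grip_width: 0.0592
gripper_force: 56.2
```

>>> carry_out(
  moves=[
    [0,0,-0.001,0,0.05],
    [0,0,-0.001,0,0.05],
    [0,0,-0.001,0,0.064],
    [0,0,-0.001,0,0.07],
    [0,0,-0.001,0,0.076],
    [0,0,-0.001,0,0.08],
    [0,0,-0.001,0,0.08],
    [0,0,-0.001,0,0.08],
  ],
)

```text
clock: 9.3
tcp_pos: [0.473, 0.0492, 0.3646]
orientation: [-2.443, -1.975, 0.0]
contact_force: [-0.2, 0.2, -0.1]
grip_width: 0.0797
gripper_force: 0.0
```

>>> carry_out(
  moves=[
    [0,0,-0.001,0,0.085],
    [0,0,-0.005,0,0.085],
    [0,0,-0.015,0,0.085],
    [0,0,-0.03,0,0.085],
    [0,0,-0.05,0,0.085],
    [0,0,-0.075,0,0.085],
    [0,0,-0.1,0,0.085],
    [0,0,-0.1,0,0.085],
  ],
)

```text
clock: 10.1
tcp_pos: [0.4738, 0.0497, 0.4689]
orientation: [2.44, 1.973, 0.009]
contact_force: [0.1, 0.3, -0.1]
grip_width: 0.0851
gripper_force: 0.0
```

Run:
```python
from h import *
save('scene','pics/s6.png');save('wrist','pics/w6.png');save('top','pics/t6.png')
p,R,o=topose();print(p,o['contact_force'],o['clock'],R.round(3))
s=cv2.imread('pics/s6.png');k=cv2.resize(s[80:230,220:370],None,fx=3,fy=3,interpolation=cv2.INTER_CUBIC)
w=cv2.imread('pics/w6.png')[:,150:490]
m=np.zeros((450,800,3),np.uint8);m[:450,:450]=k;m[:400,455:795]=w;cv2.imwrite('pics/m6.png',m)
lock=np.array([.4995,.181,.265]);print(proj('wrist',[lock]),(lock-p)@R)
```

```text
[0.47267041 0.04910908 0.46462083] [-0.8461663   0.94407311  0.50606145] 10.25 [[ 0.209  0.978 -0.   ]
 [ 0.978 -0.209 -0.   ]
 [-0.    -0.    -1.   ]]
[[320.63584789  -2.37688793]] [ 0.13462455 -0.00138588  0.19959416]
```

View pics/m6.png

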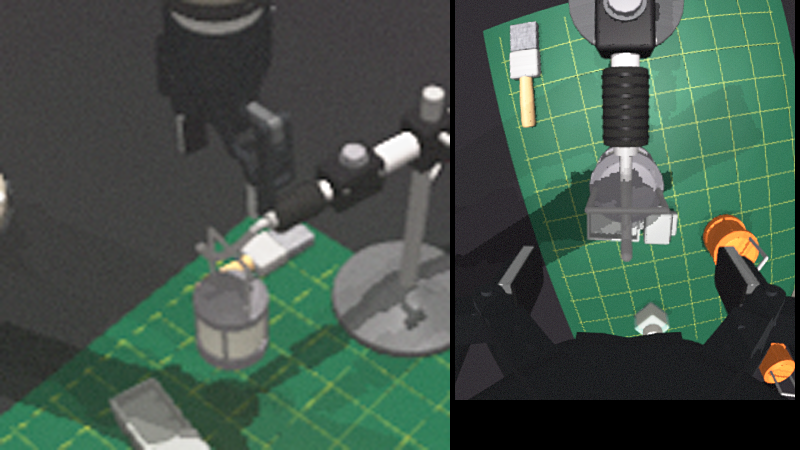

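The lantern hangs upright on the hook with its bar in the dip, at crop (627,212), and the fingers are clear. The button shows at about wrist (321,4). Next I'll close the fingers and move over it.

>>> carry_out(
  moves=[
    [0.015,0,0,0,0.04],
    [0.035,0,0,0,0],
    [0.055,0,0,0,0],
    [0.075,0,0,0,0],
    [0.095,-0.001,0,0,0],
    [0.115,-0.001,0,0,0],
    [0.132,-0.001,0,0,0],
    [0.132,-0.001,0,0,0],
  ],
  force=30,
)

```text
clock: 11.05
tcp_pos: [0.4992, 0.1806, 0.4636]
orientation: [-2.438, -1.978, 0.002]
contact_force: [0.5, -0.1, 0.3]
grip_width: -0.0002
gripper_force: 0.0
```

Run:
```python
from h import *
im=save('wrist','pics/w7.png');p,R,o=topose();print(p,o['contact_force'],o['grip_width'])
g=im.astype(int);v=g.min(2);sat=g.max(2)-v
tipz=proj('wrist',[p+R@[0,0,.173],[.4995,.181,.265],[.4989,.1785,.265]]);print('tips,lock pred',tipz)
m=((v>95)&(sat<30)).astype(np.uint8);n,l,s,c=cv2.connectedComponentsWithStats(m)
for i in range(1,n):
    if s[i,4]>150 and 200<c[i][0]<450: print(s[i],c[i])
cv2.imwrite('pics/c7.png',cv2.resize(cv2.imread('pics/w7.png')[100:400,170:470],None,fx=2,fy=2))
```

```text
[0.49928988 0.17906885 0.46359854] [-0.56482944 -0.42046924  0.60858389] 0.00036490360247442205
tips,lock pred [[323.23551118 254.62710625]
 [323.63327729 231.25899671]
 [323.51515714 235.26791652]]
[ 306    0   41   37 1484] [325.55525606  18.03369272]
[ 267   44  122  137 7337] [324.96456317 115.16491754]
[ 306   46   41   41 1246] [325.94301766  65.39967897]
[300  73  37  29 367] [312.20435967  92.13896458]
[ 208  114   33   58 1563] [223.68330134 143.19065899]
[ 307  213   35   66 1331] [324.39669421 243.57099925]
```

View pics/c7.png

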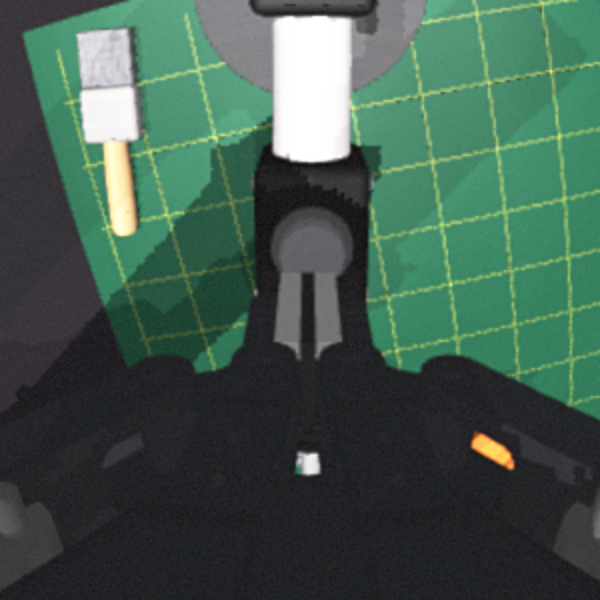

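The closed fingers stand just outside the grey button, whose centre is at crop (312,248), full-frame (326,224). I'll shift 4 mm inward along tool x and press.

>>> carry_out(
  moves=[
    [0.004,0.001,0.005,0,0],
    [0.004,0.001,0.012,0,0],
    [0.004,0.001,0.018,0,0],
    [0.004,0.001,0.022,0,0],
    [0.004,0.001,0.025,0,0],
    [0.004,0.001,0.027,0,0],
    [0.004,0.001,0.028,0,0],
    [0.004,0.001,0.028,0,0],
  ],
)

```text
clock: 11.9
tcp_pos: [0.5014, 0.182, 0.4369]
orientation: [2.443, 1.975, -0.0]
contact_force: [-0.8, -1.1, 1.4]
grip_width: -0.0001
gripper_force: 0.8
```

>>> carry_out(
  moves=[
    [0,0,0.001,0,0],
    [0,0,0.002,0,0],
    [0,0,0.003,0,0],
    [0,0,0.004,0,0],
    [0,0,0.004,0,0],
    [0,0,0.004,0,0],
    [0,0,0.004,0,0],
    [0,0,0.004,0,0],
  ],
)

```text
clock: 12.7
tcp_pos: [0.5015, 0.1821, 0.4328]
orientation: [2.443, 1.975, 0.0]
contact_force: [0.0, -2.1, 4.7]
grip_width: -0.0
gripper_force: 2.1
```

```bash
cat > cmp.py <<'E'
from h import *
import sys
# boom motion in the wrist/scene picture: bright inner tube between collar and sleeve along the boom axis
im=save('scene','pics/%s.png'%sys.argv[1]);p,R,o=topose();print(p,o['contact_force'],o['clock'])
b=np.array([-.206,-.9785,0]);L=np.array([.5005,.1825,.235])
g=im.mean(2);xs=np.arange(.0,.36,.004)
pts=proj('scene',[L+b*(x-.09) for x in xs]);print([(int(x*1000),int(g[int(round(v)),int(round(u))])) for x,(u,v) in zip(xs,pts) if x>.1])
E
python3 cmp.py s8
```

```text
[0.50152294 0.18206209 0.43275527] [-0.64804942 -2.20388146  4.39163918] 12.75
[(104, 45), (108, 40), (112, 70), (116, 170), (120, 179), (124, 173), (128, 169), (132, 175), (136, 56), (140, 43), (144, 48), (148, 49), (152, 47), (156, 52), (160, 48), (164, 47), (168, 53), (172, 55), (176, 57), (180, 56), (184, 51), (188, 78), (192, 190), (196, 170), (200, 214), (204, 192), (208, 201), (212, 212), (216, 211), (220, 183), (224, 192), (228, 138), (232, 104), (236, 103), (240, 204), (244, 191), (248, 79), (252, 105), (256, 169), (260, 126), (264, 90), (268, 77), (272, 75), (276, 64), (280, 65), (284, 62), (288, 62), (292, 62), (296, 60), (300, 67), (304, 68), (308, 67), (312, 64), (316, 67), (320, 66), (324, 63), (328, 69), (332, 66), (336, 69), (340, 67), (344, 68), (348, 61), (352, 47), (356, 49)]
```

The scan shows the inner tube now clear by about 20 mm (it was 8 mm), so the boom has sprung free. Next I'll raise, open the fingers and go over the sleeve.

>>> carry_out(
  moves=[
    [0,0,-0.01,0,0],
    [0,0,-0.025,0,0.02],
    [0,0,-0.04,0,0.05],
    [-0.015,0,-0.045,0,0.085],
    [-0.035,0,-0.045,0,0.085],
    [-0.055,0,-0.045,0,0.085],
    [-0.077,0,-0.045,0,0.085],
    [-0.077,0,-0.045,0,0.085],
  ],
)

```text
clock: 13.55
tcp_pos: [0.4851, 0.1044, 0.4779]
orientation: [2.446, 1.97, -0.001]
contact_force: [-0.1, 0.7, 0.7]
grip_width: 0.0849
gripper_force: 0.0
```

Run:
```python
from h import *
im=save('wrist','pics/w9.png');p,R,o=topose();print(p,R.round(3),o['clock'])
c=r.calibration('wrist');g=im.mean(2)
# profile along boom at top height .25 (tool x), several lateral offsets
xs=np.arange(-.05,.1,.003)
for y in(-.004,0,.004):
    pr=proj('wrist',[p+R@[x,y,p[2]-.25] for x in xs],c)
    print([(int(round(x*1000)),int(g[int(v),int(u)])) for x,(u,v) in zip(xs,pr) if 0<=v<400])
ys=np.arange(-.03,.031,.002)
pr=proj('wrist',[p+R@[0.015,y,p[2]-.235] for y in ys],c);print([(int(round(y*1000)),int(g[int(v),int(u)])) for y,(u,v) in zip(ys,pr)])
```

```text
[0.48523088 0.10606943 0.47800701] [[ 0.212  0.977  0.   ]
 [ 0.977 -0.212  0.   ]
 [ 0.     0.    -1.   ]] 13.6
[(-50, 126), (-47, 143), (-44, 100), (-41, 95), (-38, 93), (-35, 98), (-32, 95), (-29, 97), (-26, 98), (-23, 112), (-20, 118), (-17, 30), (-14, 28), (-11, 30), (-8, 24), (-5, 28), (-2, 26), (1, 31), (4, 23), (7, 36), (10, 25), (13, 27), (16, 30), (19, 36), (22, 31), (25, 25), (28, 49), (31, 255), (34, 254), (37, 254), (40, 254), (43, 254), (46, 254), (49, 255), (52, 31), (55, 72), (58, 74), (61, 87), (64, 85), (67, 85), (70, 177), (73, 239), (76, 240), (79, 239), (82, 239), (85, 240), (88, 240), (91, 137), (94, 108), (97, 94), (100, 92)]
[(-50, 132), (-47, 129), (-44, 130), (-41, 128), (-38, 128), (-35, 124), (-32, 133), (-29, 132), (-26, 137), (-23, 134), (-20, 103), (-17, 31), (-14, 34), (-11, 28), (-8, 14), (-5, 26), (-2, 26), (1, 31), (4, 13), (7, 30), (10, 26), (13, 37), (16, 34), (19, 32), (22, 35), (25, 22), (28, 46), (31, 255), (34, 255), (37, 255), (40, 255), (43, 255), (46, 255), (49, 255), (52, 30), (55, 81), (58, 81), (61, 83), (64, 81), (67, 84), (70, 170), (7
[... 275 characters left out ...]
 25), (-5, 35), (-2, 24), (1, 28), (4, 24), (7, 31), (10, 25), (13, 32), (16, 29), (19, 27), (22, 27), (25, 27), (28, 53), (31, 236), (34, 252), (37, 252), (40, 252), (43, 252), (46, 251), (49, 252), (52, 34), (55, 81), (58, 83), (61, 81), (64, 84), (67, 86), (70, 180), (73, 210), (76, 237), (79, 239), (82, 241), (85, 241), (88, 241), (91, 176), (94, 91), (97, 93), (100, 95)]
[(-30, 64), (-28, 56), (-26, 51), (-24, 36), (-22, 40), (-20, 38), (-18, 38), (-16, 40), (-14, 23), (-12, 23), (-10, 26), (-8, 31), (-6, 28), (-4, 36), (-2, 25), (0, 32), (2, 36), (4, 33), (6, 29), (8, 18), (10, 31), (12, 30), (14, 45), (16, 106), (18, 103), (20, 109), (22, 90), (24, 60), (26, 55), (28, 109), (30, 101)]
```

The sleeve spans tool x from -19 to +28 mm and is centred in y, so its centre is about +4 mm. I'll lower and grip.

>>> carry_out(
  moves=[
    [0.004,0,0.015,0,0.085],
    [0.004,0,0.03,0,0.085],
    [0.004,0,0.045,0,0.085],
    [0.004,0,0.06,0,0.085],
    [0.004,0,0.075,0,0.085],
    [0.004,0,0.087,0,0.085],
    [0.004,0,0.087,0,0.085],
    [0.004,0,0.087,0,0.085],
  ],
)

```text
clock: 14.4
tcp_pos: [0.4863, 0.1114, 0.391]
orientation: [-2.442, -1.976, -0.001]
contact_force: [0.6, -0.7, 0.6]
grip_width: 0.0852
gripper_force: 0.0
```

>>> carry_out(
  moves=[
    [0,0,0,0,0.06],
    [0,0,0,0,0.04],
    [0,0,0,0,0.02],
    [0,0,0,0,0.02],
    [0,0,0,0,0.02],
    [0,0,0,0,0.02],
    [0,0,0,0,0.02],
    [0,0,0,0,0.02],
  ],
  force=40,
)

```text
clock: 15.2
tcp_pos: [0.4857, 0.111, 0.3913]
orientation: [-2.443, -1.975, 0.001]
contact_force: [-3.8, -0.6, 6.9]
grip_width: 0.0286
gripper_force: 39.1
```

```bash
cat > prof.py <<'E'
from h import *
import sys
im=save('wrist','pics/%s.png'%sys.argv[1]);p,R,o=topose();print(p,R[:2].round(4).tolist(),o['clock'],o['contact_force'],o['grip_width'])
c=r.calibration('wrist');g=im.mean(2)
xs=np.arange(.015,.17,.001)
pr=proj('wrist',[p+R@[x,0,p[2]-.244] for x in xs],c)
print(' '.join('%d:%d'%(round(x*1000),g[int(v),int(u)-2:int(u)+3].mean()) for x,(u,v) in zip(xs,pr) if 0<=v<400))
E
python3 prof.py w10
```

```text
[0.48564867 0.11100712 0.39126306] [[0.2094, 0.9778, -0.001], [0.9778, -0.2094, -0.0002]] 15.25 [-4.3246577   0.40539302  5.58375154] 0.02878514422561931
15:22 16:28 17:31 18:29 19:29 20:26 21:28 22:24 23:116 24:162 25:159 26:161 27:160 28:159 29:160 30:160 31:160 32:160 33:161 34:161 35:180 36:179 37:254 38:254 39:254 40:255 41:105 42:255 43:179 44:40 45:52 46:55 47:57 48:57 49:57 50:60 51:60 52:61 53:61 54:60 55:63 56:62 57:63 58:63 59:65 60:59 61:176 62:148 63:110 64:227 65:236 66:237 67:238 68:239 69:239 70:240 71:241 72:242 73:243 74:243 75:244 76:244 77:244 78:243 79:243 80:243 81:243 82:243 83:243 84:242 85:228 86:174 87:184 88:186 89:79 90:84 91:82 92:84 93:84 94:83 95:83 96:83 97:85 98:76 99:57 100:30 101:255 102:255 103:255 104:255 105:255 106:255 107:255 108:255 109:255 110:255 111:255 112:255 113:255 114:255
```

The grip is on. The tube shows about 21 mm and the 10 mm tick is about 4 mm out from the collar edge, so the boom is at about 14 mm. I'll draw gently.

>>> carry_out(
  moves=[
    [-0.001,0,0,0,0.02],
    [-0.003,0,0,0,0.02],
    [-0.006,0,0,0,0.02],
    [-0.01,0,0,0,0.02],
    [-0.014,0,0,0,0.02],
    [-0.018,0,0,0,0.02],
    [-0.022,0,0,0,0.02],
    [-0.026,0,0,0,0.02],
  ],
)

```text
clock: 16.05
tcp_pos: [0.4804, 0.0866, 0.3913]
orientation: [-2.441, -1.976, -0.002]
contact_force: [-3.0, 4.8, 4.4]
grip_width: 0.0289
gripper_force: 39.2
```

>>> carry_out(
  moves=[
    [-0.004,0,0,0,0.02],
    [-0.008,0,0,0,0.02],
    [-0.012,0,0,0,0.02],
    [-0.016,0,0,0,0.02],
    [-0.02,0,0,0,0.02],
    [-0.024,0,0,0,0.02],
    [-0.028,0,0,0,0.02],
    [-0.032,0,0,0,0.02],
  ],
)

```text
clock: 16.85
tcp_pos: [0.4738, 0.0552, 0.3913]
orientation: [-2.441, -1.976, -0.002]
contact_force: [-2.9, 4.9, 5.1]
grip_width: 0.0287
gripper_force: 39.2
```

>>> carry_out(
  moves=[
    [-0.003,0,0,0,0.02],
    [-0.006,0,0,0,0.02],
    [-0.008,0,0,0,0.02],
    [-0.01,0,0,0,0.02],
    [-0.011,0,0,0,0.02],
    [-0.012,0,0,0,0.02],
    [-0.013,0,0,0,0.02],
    [-0.013,0,0,0,0.02],
  ],
)

```text
clock: 17.65
tcp_pos: [0.471, 0.0422, 0.3912]
orientation: [-2.442, -1.975, -0.001]
contact_force: [-2.7, 4.7, 5.7]
grip_width: 0.0291
gripper_force: 39.2
```

```bash
python3 prof.py w11
```

```text
[0.47105545 0.04214145 0.39127622] [[0.2088, 0.978, -0.0], [0.978, -0.2088, 0.0009]] 17.7 [-4.10044672  2.78956329  5.41941508] 0.028454308536456
15:19 16:25 17:30 18:26 19:29 20:28 21:23 22:23 23:93 24:152 25:150 26:150 27:151 28:151 29:151 30:149 31:151 32:181 33:253 34:251 35:251 36:250 37:251 38:255 39:254 40:255 41:97 42:255 43:255 44:255 45:255 46:255 47:255 48:255 49:255 50:255 51:208 52:255 53:255 54:255 55:255 56:255 57:255 58:255 59:255 60:229 61:71 62:255 63:255 64:255 65:255 66:255 67:255 68:255 69:255 70:255 71:251 72:255 73:255 74:255 75:255 76:255 77:255 78:255 79:255 80:255 81:255 82:255 83:255 84:255 85:255 86:255 87:255 88:255 89:255 90:125 91:93 92:255 93:255 94:255 95:255 96:255 97:255 98:255 99:255 100:255 101:255 102:255 103:255 104:255 105:255 106:255 107:255 108:255 109:255 110:246 111:255 112:255 113:255 114:217
```

The marks are at tool x 41 mm (10 mm tick), 61 mm (ring 1) and 91 mm (ring 2). With the collar edge corrected for parallax, the boom was at about 15 mm and is now at about 85 mm. It needs another 5 mm.

>>> carry_out(
  moves=[
    [-0.001,0,0,0,0.02],
    [-0.002,0,0,0,0.02],
    [-0.003,0,0,0,0.02],
    [-0.004,0,0,0,0.02],
    [-0.0045,0,0,0,0.02],
    [-0.005,0,0,0,0.02],
    [-0.005,0,0,0,0.02],
    [-0.005,0,0,0,0.02],
  ],
)

```text
clock: 18.5
tcp_pos: [0.47, 0.0373, 0.3913]
orientation: [-2.442, -1.976, -0.001]
contact_force: [-3.6, 2.8, 5.3]
grip_width: 0.0288
gripper_force: 39.3
```

>>> carry_out(
  moves=[
    [0,0,0,0,0.02],
    [0,0,0,0,0.02],
    [0,0,0,0,0.02],
    [0,0,0,0,0.02],
    [0,0,0,0,0.02],
    [0,0,0,0,0.02],
    [0,0,0,0,0.02],
    [0,0,0,0,0.02],
  ],
)

```text
clock: 19.3
tcp_pos: [0.47, 0.0373, 0.3913]
orientation: [-2.442, -1.975, -0.001]
contact_force: [-2.9, 3.1, 5.6]
grip_width: 0.0288
gripper_force: 39.3
```

```bash
python3 prof.py w12
python3 - <<'E'
from h import *
a=save('scene','pics/s12.png');t=save('top','pics/t12.png');p,R,o=topose();print(p,o['contact_force'],o['gripper_force'])
x=R[:,0]
for n,im in(('scene',a),('top',t)):
    pts=proj(n,[[*(p+x*d)[:2],.244] for d in np.arange(.06,.16,.002)]).astype(np.float32)
    g=im.mean(2).astype(np.float32);v=cv2.remap(g,pts[:,:1],pts[:,1:],cv2.INTER_LINEAR)[:,0]
    print(n,' '.join('%d:%d'%(60+2*i,k) for i,k in enumerate(v)))
# lantern motion: frame difference in its area
import time
b=save('scene','pics/s13.png').astype(int);c=save('scene','pics/s14.png').astype(int)
u=proj('scene',[[.4557,-.034,.135]])[0].astype(int);print('lantern at px',u)
w=lambda i:np.abs(i-a.astype(int))[u[1]-25:u[1]+40,u[0]-30:u[0]+30].mean();print(w(b),w(c))
E
```

```text
[0.47005491 0.03732192 0.39126781] [[0.2088, 0.978, 0.0], [0.978, -0.2088, 0.001]] 19.35 [-3.37103663  2.94993767  5.24385175] 0.028771496793712378
15:20 16:24 17:25 18:30 19:26 20:27 21:26 22:24 23:95 24:152 25:151 26:150 27:149 28:151 29:151 30:152 31:151 32:158 33:175 34:254 35:251 36:251 37:251 38:251 39:255 40:211 41:175 42:255 43:255 44:255 45:255 46:255 47:255 48:255 49:255 50:216 51:177 52:255 53:255 54:255 55:255 56:255 57:255 58:255 59:255 60:158 61:70 62:255 63:255 64:255 65:255 66:255 67:255 68:255 69:255 70:220 71:241 72:255 73:255 74:255 75:255 76:255 77:255 78:255 79:255 80:194 81:255 82:255 83:255 84:255 85:255 86:255 87:255 88:255 89:255 90:87 91:95 92:255 93:255 94:255 95:255 96:255 97:255 98:255 99:247 100:171 101:255 102:255 103:255 104:255 105:255 106:255 107:255 108:255 109:243 110:151 111:255 112:255 113:255 114:255
[0.47002969 0.0373055  0.39125021] [-3.87469777  2.52707903  5.1554021 ] 39.252256751060486
scene 60:237 62:235 64:247 66:251 68:249 70:248 72:248 74:249 76:250 78:247 80:237 82:239 84:248 86:250 88:245 90:230 92:231 94:249 96:250 98:249 100:247 102:248 104:250 106:249 108:245 110:232 112:232 114:249 116:253 118:252 120:190 122:85 124:40 126:47 128:54 130:58 132:60 134:59 136:60 138:61 140:62 142:61 144:63 146:63 148:64 150:68 152:75 154:83 156:90 158:96
top 60:254 62:254 64:255 66:255 68:254 70:254 72:254 74:254 76:253 78:253 80:254 82:253 84:247 86:229 88:234 90:251 92:254 94:255 96:255 98:255 100:255 102:254 104:254 106:253 108:254 110:254 112:254 114:247 116:192 118:139 120:94 122:108 124:116 126:119 128:118 130:114 132:109 134:123 136:153 138:193 140:215 142:227 144:229 146:228 148:227 150:227 152:225 154:219 156:209 158:182
lantern at px [271 200]
2.2941025641025643 2.2667521367521366
```

In the scene view ring 2 is at 91 mm and the dark edge at 121 mm, exactly 30 mm apart, so the third ring is level with the collar edge. The pictures show no motion. One numeric check of the lantern, then hand in.

Run:
```python
from h import *
im=cv2.imread('pics/s14.png').astype(int);g=im.min(2);sat=im.max(2)-g
p,R,o=topose();s=p-R[:,0]*.0755  # seat ~ 72+4 mm outward of grip
c=np.array([s[0],s[1],.0955])
e=proj('scene',[c+[0,0,0],c+[0,0,.078],c+[.034,0,.04],c+[-.034,0,.04],c+[0,.034,.04],c+[0,-.034,.04]]);print('pred',e.round(0).tolist())
m=((sat<28)&(g>70)).astype(np.uint8);lo=e.min(0).astype(int)-15;hi=e.max(0).astype(int)+15
k=np.zeros_like(m);k[lo[1]:hi[1],lo[0]:hi[0]]=m[lo[1]:hi[1],lo[0]:hi[0]]
n,l,st,ce=cv2.connectedComponentsWithStats(k);print([(st[i].tolist(),ce[i].round(0).tolist()) for i in range(1,n) if st[i,4]>60],lo,hi)
```

```text
pred [[271.0, 210.0], [269.0, 192.0], [279.0, 208.0], [261.0, 195.0], [279.0, 194.0], [261.0, 209.0]]
[([255, 177, 31, 47, 1044], [269.0, 202.0])] [245 177] [294 224]
```

```bash
python3 -c "
from bench import r
print(r.hand_in())"
```

```text
the job is handed in; nothing more can be done
None
```

The job is handed in, with no verdict shown yet: the lantern hangs on the hook, the boom was freed with the lock button, and the gripper is holding the end grip with the third ring level with the collar edge by the camera measurements.

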